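Put the eyelet dies back in their blocks

TASK

Put the four loose setting dies (the steel pieces with a post on top) away, each standing upright and flat on the floor of the wooden block's well that has the shape and size of its base: large round, small round, square and oblong. Leave the plain steel disc and the whetstone where they lie, and let go of everything.

Things in the scene. Friction and masses are not known exactly. Their poses are not given: they have to be found in the camera images.
- die_large_mid (a point): Loose steel setting die, standing upright on the bench: a round base 50 mm across and 16 mm high, with a round post of 16 mm diameter rising from the middle of the base to 60 mm in all (the grip). This point is on the die's axis, half-way up, 30 mm above its underside; z points up the post. Weighs 0.1 to 0.4 kg.
- die_small_mid (a point): Loose steel setting die, standing upright on the bench: a round base 30 mm across and 16 mm high, with a round post of 16 mm diameter rising from the middle of the base to 60 mm in all (the grip). This point is on the die's axis, half-way up, 30 mm above its underside; z points up the post. Weighs 0.1 to 0.4 kg.
- die_square_mid (a point): Loose steel setting die, standing upright on the bench: a square base 42 mm x 42 mm (sides along its x and y) and 16 mm high, with a round post of 16 mm diameter rising from the middle of the base to 60 mm in all (the grip). This point is on the die's axis, half-way up, 30 mm above its underside; z points up the post. Weighs 0.1 to 0.4 kg.
- die_oblong_mid (a point): Loose steel setting die, standing upright on the bench: an oblong base, 26 mm along its x and 66 mm along its y and 16 mm high, with a round post of 16 mm diameter rising from the middle of the base to 60 mm in all (the grip). This point is on the die's axis, half-way up, 30 mm above its underside; z points up the post. Weighs 0.1 to 0.4 kg.
- block_large: Fixed dark wooden die block, 86 mm x 86 mm, 12 mm high, with a round well 66 mm across and 6 mm deep in its middle (pale floor 6 mm above the bench); well for the large round die, 8 mm of play on every side. Origin: centre of its underside, on the bench; z up.
- block_small: Fixed dark wooden die block, 66 mm x 66 mm, 12 mm high, with a round well 46 mm across and 6 mm deep in its middle (pale floor 6 mm above the bench); well for the small round die, 8 mm of play on every side. Origin: centre of its underside, on the bench; z up.
- block_square: Fixed dark wooden die block, 78 mm x 78 mm, 12 mm high, with a square well 58 mm x 58 mm (sides along its x and y) and 6 mm deep in its middle (pale floor 6 mm above the bench); well for the square die, 8 mm of play on every side. Origin: centre of its underside, on the bench; z up.
- block_oblong: Fixed dark wooden die block, 62 mm along its x and 102 mm along its y, 12 mm high, with an oblong well, 42 mm along its x and 82 mm along its y and 6 mm deep in its middle (pale floor 6 mm above the bench); well for the oblong die, 8 mm of play on every side. Origin: centre of its underside, on the bench; z up.
- disc: Loose flat steel disc, 50 mm across, 16 mm high, no post: not a die. Lies flat on the bench; origin at the centre of its underside, z up.
- whetstone: Loose grey whetstone, 26 mm (x) by 70 mm (y), 16 mm high, no post: not a die. Lies flat on the bench; origin at the centre of its underside, z up.
Things that resemble listed ones, but are neither listed nor needed, are in the scene too. Leave any black look-alike of the part that bears die_oblong_mid alone.

How it is judged:
By the outcome, as a careful person would: the job done as asked, in the order asked, and still so for the second after the job is handed in, with the robot touching nothing.
It also fails if it takes over 93 s, if anything falls off the work surface, if the arm or the gripper's body presses on something with over 40 N, if the wrist force passes 120 N, or if a joint passes its speed limit or range.

ROBOT

A 6-joint arm with a two-finger parallel gripper is mounted at the origin on the work surface. World frame = base frame: x ahead of the robot, y to its left, z up, the work surface at z = 0. Lengths are in mm, angles in rad, forces in N, time in s.
With the tool pointing down it reaches from about 300 to 775 mm from the base axis. Payload 14.6 kg.
Tool frame: the origin (TCP) lies midway between the tips of the shut fingers; the grasp point (between the pads) lies 19 mm behind it (grip_point_offset is the distance from the TCP to the grasp point, in mm); z points along the fingers, x is the direction in which the jaws open and shut, and the axes are right-handed (so a half turn about z gives the same grasp; the last joint's range is limited). The gripper opens to 85 mm and grips with 20 to 120 N. Pads are 22 mm wide; open, the fingers measure 114 mm over their backs; the gripper's body (76 mm by 85 mm) begins 54 mm behind the grasp point. The pads swing forward as they close: fully open they stand 13 mm farther back than shut.
Start: joints at [-1.27, 0.3, 1.521, -0, 1.321, -0.067], TCP at [197.752, -513.209, 231.281] pointing down, gripper open.
Joint ranges: [-3.03, 3.03], [-0.79, 2.21], [0.23, 2.52], [-1.04, 4.18], [0, 3.07], [-2.55, 2.55]. Speed limits (rad/s): [2.22, 2.22, 2.57, 3.14, 3.14, 3.14].

INTERFACE

Orientations are given as a rotation vector (axis times angle).
In Python, from station import sense, get_image, job_done, look_for, grip_point_offset gives the robot as it stands.
- The arm moves only by the shell command python3 -m creep 'ROWS' [FORCE]. ROWS is JSON, a list of rows, each an object with "linear": the shift along the tool's x, y, z in m, a list of three; "delta_rot": the turn, a rotation vector about the tool's x, y, z in rad, a list of three; "hand": the closure, from 0 (fully open) to 1 (shut). A call has 1 to 8 rows; each row is the pose to reach, as a shift and turn from the pose commanded when the call began, along the tool's axes at that moment; what a row does not reach only later rows make up. A row lasts 1/12 s, in which the tool goes at most 41.7 mm and 7.16 degrees, less where a joint would pass 70% of its speed; a pose out of reach is approached as far as the arm can. A call with a gripper value outside its range is refused whole. The fingers move at their own pace and stop on an object; FORCE is the grip in N (left out, the last holds). Time passes only in rows, so rows that repeat a pose let the fingers close. It gives the time, the measured TCP pose, the force and the opening at its end, in the units of the state.
- sense(): the state, without advancing time (a new reading comes with each control period).
- get_image(name): name is "scene" or "top" or "wrist"; returns a dict with "pixels" (384x512x3 uint8, red, green, blue), "z_map" (384x512 float32, mm along the optical axis (not along the pixel's ray), 0 where there is no reading), "intrinsics" (3x3 intrinsics, pixels), "origin" and "rotation" of the camera in the world. Camera axes: x right, y up, looking along -z (the intrinsics and any distortion apply to the point x, -y, -z); pixel columns grow to the right and rows downward; lengths in mm; the calibration is good to about 2 mm. A picture is of the moment at which its call begins.
- job_done(): hands the job in, once; it reports no verdict.
Trained networks look in the newest picture that a camera, given by its name, has taken for a name from the list of things; names that differ only in an ending like _2 or _b are one class to them, and where a whole thing is asked for, a point or a joint stands for the part that bears it (a point fixed in the world has none). Each returns a list of dicts, best first, with "conf" (0 to 1); they miss things now and then, are a little off and sometimes report something else, mostly with a low value. They report only what shows in the picture. A call takes as long as a camera call. They do not tell look-alikes from the thing itself.
- look_for(camera, label): "at" ([column, row] as shares, 0 to 1, of the picture: columns of its width, rows of its height, amid what is visible of it).
The state is a dict: "time_s": time; "qpos": joint angles; "joint_vel": joint speeds; "effort": joint torques, N m; "tool_pos": TCP position; "orientation": TCP orientation; "wrist_force": force on the tool from outside, world axes, zero at the start; "moment": the same for the moment, N m; "gripper_width": opening from 0.0 (shut) to 1.0 (fully open).
Only numpy, scipy, OpenCV 4.12 (cv2) and the standard library are available. Lean on these libraries where they do the work, as an engineer would, in place of code of your own. Each camera call takes 0.05 s, during which the arm holds its last target.

## Working session

There is one attempt and no reset: what is moved stays moved. The work goes in short steps, Python scripts to look and compute and a shell command to move; the robot and the scene stay as the last step left them, time stands still between calls to the robot, and variables do not carry over. Pictures are saved under pics/ and viewed, and the job is handed in when it is done.

```bash
mkdir -p pics; ls; cat > h.py <<'E'
import numpy as np,cv2
from station import *
def snap(n,f):
    im=get_image(n); cv2.imwrite('pics/'+f,im['pixels'][:,:,::-1]); np.savez('/tmp/'+n+'.npz',**im); return im
def world(im,c,r,z=None):
    K=np.array(im['intrinsics']);o=np.array(im['origin']);R=np.array(im['rotation'])
    d=np.array([(c-K[0,2])/K[0,0],-(r-K[1,2])/K[1,1],-1.]); d=R@d
    if z is None: return o+d*im['z_map'][int(round(r)),int(round(c))]
    return o+d*(z-o[2])/d[2]
def proj(im,p):
    K=np.array(im['intrinsics']);o=np.array(im['origin']);R=np.array(im['rotation'])
    v=R.T@(np.array(p)-o); return K[0,0]*v[0]/-v[2]+K[0,2], K[1,1]*-v[1]/-v[2]+K[1,2]
E
python3 - <<'E'
from h import *
im=snap('top','top0.png'); 
names=['die_large_mid','die_small_mid','die_square_mid','die_oblong_mid','block_large','block_small','block_square','block_oblong','disc','whetstone']
for n in names:
    for d in look_for('top',n)[:4]:
        c,r=d['at'][0]*512,d['at'][1]*384
        print(n,round(d['conf'],2),round(c),round(r),world(im,c,r).round())
im2=snap('scene','scene0.png')
print(im['origin'],im2['origin'],im['intrinsics'],sense(),grip_point_offset)
E
```

```text
pics
die_large_mid 0.57 348 130 [1977. 1480. 2595.]
die_small_mid 0.47 125 131 [2002. 1505. 2620.]
die_square_mid 0.94 120 195 [2023. 1525. 2641.]
die_oblong_mid 0.92 396 192 [2031. 1534. 2649.]
die_oblong_mid 0.9 351 241 [1983. 1486. 2601.]
die_oblong_mid 0.67 349 206 [1994. 1497. 2612.]
die_oblong_mid 0.61 299 256 [2014. 1517. 2632.]
block_large 0.56 200 126 [2056. 1558. 2674.]
block_small 0.97 265 200 [2050. 1553. 2668.]
block_small 0.49 351 206 [1971. 1474. 2589.]
block_square 0.94 271 128 [2061. 1563. 2679.]
block_oblong 0.8 194 196 [2045. 1547. 2663.]
disc 0.81 309 164 [2042. 1545. 2660.]
whetstone 0.85 164 163 [2032. 1534. 2650.]
[ 429.09590946  -68.25712144 1047.08159039] [1152.52129373    9.89105223  486.94160078] [[475.49017958   0.         256.39877586]
 [  0.         475.49017958 189.76905129]
 [  0.           0.           1.        ]] {'time_s': 0.6, 'qpos': array([-1.26962160e+00,  2.99896812e-01,  1.52102467e+00,  1.74941004e-06,
        1.32067723e+00, -6.66557714e-02]), 'joint_vel': array([ 0.00033666,  0.00053447, -0.00137022,  0.00064466, -0.00086433,
       -0.00138381]), 'effort': array([ 4.47356988e-04, -5.43164277e+01, -3.61890435e+01, -3.12236500e-05,
        6.09530580e-04, -5.04379250e-05]), 'tool_pos': array([ 197.74047668, -513.2090742 ,  231.27188249]), 'orientation': array([-2.59023037e+00,  1.77771738e+00,  5.82937531e-06]), 'wrist_force': array([-0.06913275,  0.50826282,  0.73888982]), 'moment': array([-0.01513913,  0.03113063,  0.02496421]), 'gripper_width': 1.0003865972524073} 18.700000000000003
```

```bash
python3 - <<'E'
import numpy as np
for n in ['top','scene']:
    d=np.load('/tmp/%s.npz'%n); print({k:d[k].shape for k in d}, d['rotation'])
E
```

```text
{'pixels': (384, 512, 3), 'z_map': (384, 512), 'intrinsics': (3, 3), 'origin': (3,), 'rotation': (3,)} [ 0.0540524 -0.0295821 -1.5559795]
{'pixels': (384, 512, 3), 'z_map': (384, 512), 'intrinsics': (3, 3), 'origin': (3,), 'rotation': (3,)} [0.76692569 0.83120454 1.50848196]
```

View pics/top0.png

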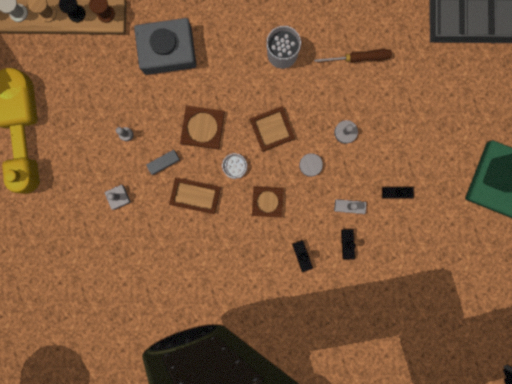

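View pics/scene0.png

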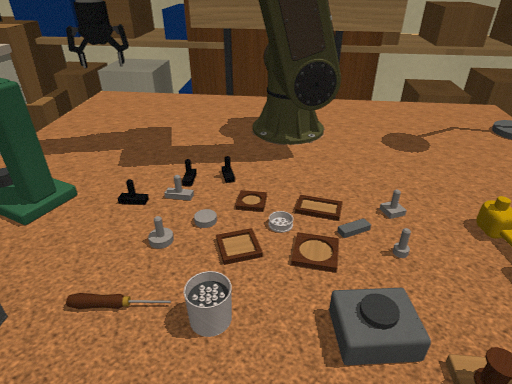

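```bash
sed -i 's/^def world/from scipy.spatial.transform import Rotation as Ro\ndef cloud(im):\n    K=im["intrinsics"];c,r=np.meshgrid(np.arange(512),np.arange(384));z=im["z_map"]\n    P=np.stack([(c-K[0,2])\/K[0,0]*z,-(r-K[1,2])\/K[1,1]*z,-z],-1)\n    return P@Ro.from_rotvec(im["rotation"]).as_matrix().T+im["origin"]\ndef world/; s/R=np.array(im\[.rotation.\])/R=Ro.from_rotvec(im["rotation"]).as_matrix()/' h.py
python3 - <<'E'
from h import *
im=dict(np.load('/tmp/top.npz')); P=cloud(im); z=P[...,2]
print('bench', np.median(z[140:230,50:100]), np.median(z[215:235,200:280]), (im['z_map']==0).mean())
S={'large':(346,131),'small':(125,133),'square':(117,197),'oblong':(350,206),'disc':(311,165),'whet':(164,163),'dish':(235,166),'B_large':(203,128),'B_small':(268,202),'B_square':(271,129),'B_oblong':(195,196)}
for n,(c,r) in S.items():
    w=28; sl=np.s_[r-w:r+w,c-w:c+w]
    print(n, world(im,c,r).round(1))
    for lo,hi in ((4,9),(9,25),(40,75)):
        m=(z[sl]>lo)&(z[sl]<hi)
        k,lab,st,ce=cv2.connectedComponentsWithStats(m.astype(np.uint8))
        for i in range(1,k):
            if st[i,4]<12: continue
            q=P[sl][lab==i]; mr=cv2.minAreaRect(q[:,:2].astype(np.float32))
            print('   ',lo,hi,st[i,4],'z',np.median(q[:,2]).round(1),'mean',q[:,:2].mean(0).round(1),'rect',np.round(mr[0],1),np.round(mr[1],1),round(mr[2],1))
v=im['pixels'][:,:,::-1][100:270,90:420]
cv2.imwrite('pics/crop1.png',cv2.resize(v,(792,408),interpolation=cv2.INTER_CUBIC))
E
```

```text
bench 0.13919293205901795 0.45596823545611187 0.0037333170572916665
large [ 610.  -240.4   43.9]
    9 25 338 z 16.6 mean [ 613.7 -243.7] rect [ 615.1 -245.2] [48.8 48.5] 2.4
    40 75 61 z 58.8 mean [ 614.2 -244.2] rect [ 615.1 -245.4] [14.9 14.4] 44.7
small [601.1 232.   37.9]
    9 25 96 z 15.9 mean [602.2 235. ] rect [603.2 236.3] [24.4 28.5] 63.8
    40 75 62 z 58.1 mean [603.3 237. ] rect [603.2 238.5] [14.7 14.2] 85.3
square [463.3 245.7  35.8]
    9 25 310 z 15.9 mean [464.8 249.9] rect [465.4 253. ] [42.5 42.8] 23.6
    40 75 63 z 58.1 mean [465.1 251.2] rect [465.6 252.4] [15.2 14.6] 12.5
oblong [ 450.9 -248.    52.6]
    9 25 307 z 16.2 mean [ 451.7 -253.5] rect [ 452.  -255.1] [66.4 26. ] 85.5
    9 25 63 z 16.3 mean [ 397.9 -248.7] rect [ 397.8 -248.8] [ 8.8 25.9] 1.1
    40 75 56 z 59.6 mean [ 451.6 -253.5] rect [ 452.1 -254.2] [14.3 14.2] 47.1
disc [ 539.6 -169.7   15.9]
    9 25 40 z 11.9 mean [ 597.2 -118. ] rect [ 598.4 -119.3] [ 9.5 26.5] 21.3
    9 25 411 z 16.4 mean [ 541.4 -168.9] rect [ 542.  -168.7] [47.7 48.3] 45.7
whet [539.7 150.8  16.8]
    4 9 76 z 6.1 me
[... 819 characters left out ...]
 [620.1  68.8   4. ]
    4 9 566 z 6.6 mean [622.6  71.1] rect [622.8  70.6] [64.9 64.2] 45.6
    9 25 821 z 12.1 mean [621.9  70.9] rect [621.9  70.8] [86.5 86.7] 82.6
B_small [458.1 -77.4   7.9]
    4 9 279 z 6.7 mean [460.  -75.1] rect [459.7 -74.8] [45.5 43.7] 34.4
    9 25 562 z 12.4 mean [460.4 -75.6] rect [460.  -75.6] [65.8 65.9] 87.7
B_square [619.6 -81.9   4.2]
    4 9 553 z 6.8 mean [621.9 -82.9] rect [621.4 -83.2] [59.2 61.3] 23.6
    9 25 569 z 12.2 mean [620.9 -83.5] rect [620.8 -83.6] [78.6 78.1] 21.8
B_oblong [469.1  83.4   3.4]
    4 9 580 z 6.6 mean [470.4  84.1] rect [470.7  84. ] [84.9 42.5] 79.4
    9 25 623 z 12.3 mean [470.5  83.2] rect [470.6  84. ] [102.9  61.9] 78.8
```

View pics/crop1.png

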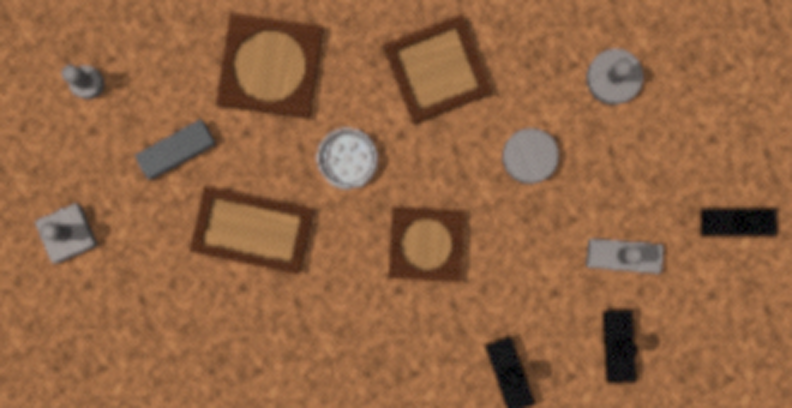

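The top view shows the steel dies at px: large (346,131), small (125,133), square (117,197) and oblong (350,206). 

Things that could be mistaken for them:
- **Oblong:** black look-alikes at (397,192), (348,243) and (302,256), plus the whetstone at (164,163).
- **Large round:** the plain disc at (311,165) and the dish at (235,166).

The crop confirms the four grey pieces with posts, and the measured sizes match. I'll start with the large die.

```bash
cat >> h.py <<'E'
def plan(x,y,z,yaw=0):
    s=sense();R=Ro.from_rotvec(s['orientation']).as_matrix()
    print('t',s['time_s'],'pos',s['tool_pos'].round(1),'F',s['wrist_force'].round(1),'w',round(s['gripper_width'],3),'q',s['qpos'].round(2))
    d=R.T@(np.array([x,y,z])-s['tool_pos']); print('shift m',(d/1000).round(4),'tool x',R[:,0].round(3),'tool z',R[:,2].round(3))
E
python3 -c "
from h import *
plan(615,-245,120)"
```

```text
t 0.6 pos [ 197.7 -513.2  231.3] F [-0.1  0.5  0.7] w 1.0 q [-1.27  0.3   1.52  0.    1.32 -0.07]
shift m [-0.1002 -0.4858  0.1113] tool x [ 0.36  -0.933 -0.   ] tool z [-0.  0. -1.]
```

```bash
python3 -m creep '[{"linear":[-0.007,-0.034,0.008],"delta_rot":[0,0,0],"hand":0.4},{"linear":[-0.014,-0.068,0.016],"delta_rot":[0,0,0],"hand":0.4},{"linear":[-0.021,-0.102,0.024],"delta_rot":[0,0,0],"hand":0.4},{"linear":[-0.028,-0.136,0.032],"delta_rot":[0,0,0],"hand":0.4},{"linear":[-0.035,-0.170,0.040],"delta_rot":[0,0,0],"hand":0.4},{"linear":[-0.042,-0.204,0.048],"delta_rot":[0,0,0],"hand":0.4},{"linear":[-0.049,-0.238,0.055],"delta_rot":[0,0,0],"hand":0.4},{"linear":[-0.054,-0.262,0.060],"delta_rot":[0,0,0],"hand":0.4}]'
python3 -c "
from h import *
plan(615,-245,120)"
```

```text
time_s: 1.27
tool_pos: [424.7, -366.7, 170.7]
orientation: [-2.591, 1.776, 0.001]
wrist_force: [-0.2, 0.2, 0.0]
gripper_width: 0.604
t 1.2667 pos [ 424.7 -366.7  170.7] F [-0.2  0.2  0. ] w 0.604 q [-0.78  0.38  1.56  0.    1.2   0.42]
shift m [-0.0449 -0.2214  0.0507] tool x [ 0.361 -0.933 -0.   ] tool z [-0.  0. -1.]
```

```bash
python3 -m creep '[{"linear":[-0.007,-0.034,0.008],"delta_rot":[0,0,0],"hand":0.4},{"linear":[-0.014,-0.068,0.016],"delta_rot":[0,0,0],"hand":0.4},{"linear":[-0.021,-0.102,0.024],"delta_rot":[0,0,0],"hand":0.4},{"linear":[-0.028,-0.136,0.032],"delta_rot":[0,0,0],"hand":0.4},{"linear":[-0.035,-0.170,0.040],"delta_rot":[0,0,0],"hand":0.4},{"linear":[-0.042,-0.204,0.047],"delta_rot":[0,0,0],"hand":0.4},{"linear":[-0.046,-0.224,0.051],"delta_rot":[0,0,0],"hand":0.4},{"linear":[-0.046,-0.224,0.051],"delta_rot":[0,0,0],"hand":0.4}]'
python3 -c "
from h import *
im=snap('wrist','w1.png')
plan(615,-245,28)
print(proj(im,[615,-245,60]))
P=cloud(im);z=P[...,2];m=(z>40)&(z<66)
k,lab,st,ce=cv2.connectedComponentsWithStats(m.astype(np.uint8))
for i in range(1,k):
    if st[i,4]>30: q=P[lab==i]; print(st[i],np.median(q,0).round(1),np.round(cv2.minAreaRect(q[:,:2].astype(np.float32)),1) if 0 else cv2.minAreaRect(q[:,:2].astype(np.float32)))
"
```

```text
time_s: 1.93
tool_pos: [617.6, -242.1, 118.6]
orientation: [-2.593, 1.773, 0.002]
wrist_force: [0.3, 0.8, -0.7]
gripper_width: 0.599
t 1.9833 pos [ 616.2 -243.6  119.1] F [-0.1 -1.  -0.6] w 0.598 q [-0.43  0.65  1.28  0.    1.21  0.77]
shift m [0.001  0.0016 0.0911] tool x [ 0.362 -0.932 -0.001] tool z [-0.001  0.001 -1.   ]
(np.float64(253.3601911336747), np.float64(214.33347881978182))
[242 191  23  30 574] [ 620.3 -242.9   58.7] ((617.4083251953125, -243.74159240722656), (15.472135543823242, 15.445757865905762), 47.00411605834961)
```

View pics/w1.png

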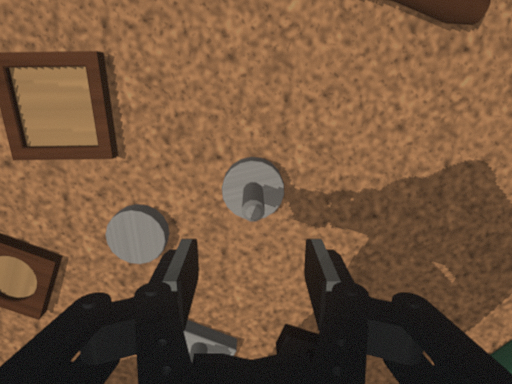

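The wrist view shows the large die's post at (254,212), between the fingers and where the top view put it, with the disc at (138,235) clear of them.

```bash
python3 -m creep '[{"linear":[0,0,0.030],"delta_rot":[0,0,0],"hand":0.4},{"linear":[0,0,0.060],"delta_rot":[0,0,0],"hand":0.4},{"linear":[0,0,0.080],"delta_rot":[0,0,0],"hand":0.4},{"linear":[0,0,0.090],"delta_rot":[0,0,0],"hand":0.4},{"linear":[0,0,0.090],"delta_rot":[0,0,0],"hand":0.6},{"linear":[0,0,0.090],"delta_rot":[0,0,0],"hand":0.8},{"linear":[0,0,0.090],"delta_rot":[0,0,0],"hand":1},{"linear":[0,0,0.090],"delta_rot":[0,0,0],"hand":1}]' 60
python3 -m creep '[{"linear":[0,0,0],"delta_rot":[0,0,0],"hand":1},{"linear":[0,0,0],"delta_rot":[0,0,0],"hand":1},{"linear":[0,0,0],"delta_rot":[0,0,0],"hand":1},{"linear":[0,0,-0.01],"delta_rot":[0,0,0],"hand":1},{"linear":[0,0,-0.03],"delta_rot":[0,0,0],"hand":1},{"linear":[0,0,-0.06],"delta_rot":[0,0,0],"hand":1},{"linear":[0,0,-0.08],"delta_rot":[0,0,0],"hand":1},{"linear":[0,0,-0.08],"delta_rot":[0,0,0],"hand":1}]'
python3 -c "
from h import *
im=snap('wrist','w2.png')
plan(622.2,70.8,110)
"
```

```text
time_s: 2.65
tool_pos: [615.9, -245.5, 31.9]
orientation: [-2.59, 1.778, -0.003]
wrist_force: [-0.2, 0.6, 3.6]
gripper_width: 0.166
time_s: 3.32
tool_pos: [617.0, -245.9, 116.0]
orientation: [-2.589, 1.777, -0.012]
wrist_force: [0.4, -0.2, -1.9]
gripper_width: 0.161
t 3.3667 pos [ 616.2 -245.5  113.1] F [ 0.1  0.  -2.9] w 0.163 q [-0.43  0.66  1.28 -0.    1.2   0.77]
shift m [-0.293  -0.1194  0.0025] tool x [ 0.36  -0.933  0.003] tool z [ 0.004 -0.002 -1.   ]
```

View pics/w2.png

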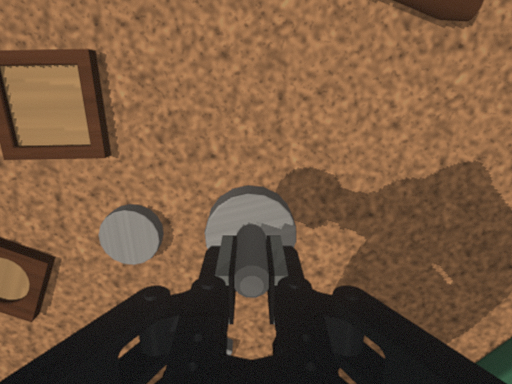

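```bash
python3 -m creep '[{"linear":[-0.025,-0.010,0],"delta_rot":[0,0,0],"hand":1},{"linear":[-0.060,-0.0245,0],"delta_rot":[0,0,0],"hand":1},{"linear":[-0.095,-0.0385,0],"delta_rot":[0,0,0],"hand":1},{"linear":[-0.130,-0.053,0],"delta_rot":[0,0,0],"hand":1},{"linear":[-0.165,-0.067,0],"delta_rot":[0,0,0],"hand":1},{"linear":[-0.200,-0.0815,0],"delta_rot":[0,0,0],"hand":1},{"linear":[-0.235,-0.096,0],"delta_rot":[0,0,0],"hand":1},{"linear":[-0.265,-0.108,0],"delta_rot":[0,0,0],"hand":1}]'
python3 -m creep '[{"linear":[-0.018,-0.007,0],"delta_rot":[0,0,0],"hand":1},{"linear":[-0.028,-0.011,0],"delta_rot":[0,0,0],"hand":1},{"linear":[-0.028,-0.0115,0],"delta_rot":[0,0,0],"hand":1},{"linear":[-0.028,-0.0115,0],"delta_rot":[0,0,0],"hand":1},{"linear":[-0.028,-0.0115,0],"delta_rot":[0,0,0],"hand":1}]'
python3 -c "
from h import *
plan(622.2,70.8,110)
"
```

```text
time_s: 4.03
tool_pos: [619.8, 43.4, 108.8]
orientation: [2.59, -1.776, -0.003]
wrist_force: [0.2, -0.2, -2.5]
gripper_width: 0.164
time_s: 4.45
tool_pos: [621.3, 69.9, 109.7]
orientation: [2.589, -1.779, -0.001]
wrist_force: [-0.0, -0.4, -3.2]
gripper_width: 0.166
t 4.45 pos [621.3  69.9 109.7] F [-0.  -0.4 -3.2] w 0.166 q [ 0.05  0.58  1.41 -0.    1.15  1.26]
shift m [-0.0005 -0.0011 -0.0003] tool x [ 0.359 -0.934 -0.   ] tool z [-0.001 -0.    -1.   ]
```

```bash
python3 -m creep '[{"linear":[0,-0.001,0.025],"delta_rot":[0,0,0],"hand":1},{"linear":[0,-0.001,0.045],"delta_rot":[0,0,0],"hand":1},{"linear":[0,-0.001,0.060],"delta_rot":[0,0,0],"hand":1},{"linear":[0,-0.001,0.068],"delta_rot":[0,0,0],"hand":1},{"linear":[0,-0.001,0.071],"delta_rot":[0,0,0],"hand":1},{"linear":[0,-0.001,0.072],"delta_rot":[0,0,0],"hand":1},{"linear":[0,-0.001,0.072],"delta_rot":[0,0,0],"hand":1}]'
```

```text
time_s: 5.03
tool_pos: [622.9, 71.1, 39.0]
orientation: [-2.589, 1.778, -0.001]
wrist_force: [0.3, -0.1, -3.5]
gripper_width: 0.162
```

```bash
python3 -m creep '[{"linear":[0,0,0.001],"delta_rot":[0,0,0],"hand":1},{"linear":[0,0,0.002],"delta_rot":[0,0,0],"hand":1},{"linear":[0,0,0.002],"delta_rot":[0,0,0],"hand":1},{"linear":[0,0,0.002],"delta_rot":[0,0,0],"hand":1}]'
```

```text
time_s: 5.37
tool_pos: [623.1, 71.6, 37.9]
orientation: [-2.589, 1.777, -0.003]
wrist_force: [-3.9, -0.3, 7.8]
gripper_width: 0.165
```

Contact came at 37.9 mm, which is the grip height plus 6 mm, so the die is on the well floor. I'll release and rise.

```bash
python3 -m creep '[{"linear":[0,0,0],"delta_rot":[0,0,0],"hand":0.7},{"linear":[0,0,0],"delta_rot":[0,0,0],"hand":0.4},{"linear":[0,0,0],"delta_rot":[0,0,0],"hand":0.4},{"linear":[0,0,0],"delta_rot":[0,0,0],"hand":0.4},{"linear":[0,0,-0.02],"delta_rot":[0,0,0],"hand":0.4},{"linear":[0,0,-0.05],"delta_rot":[0,0,0],"hand":0.4},{"linear":[0,0,-0.08],"delta_rot":[0,0,0],"hand":0.4},{"linear":[0,0,-0.08],"delta_rot":[0,0,0],"hand":0.4}]'
python3 -c "
from h import *
im=snap('wrist','w3.png')
plan(603.2,237.5,115)
"
```

```text
time_s: 6.03
tool_pos: [624.7, 71.8, 122.6]
orientation: [-2.586, 1.775, -0.011]
wrist_force: [0.3, -0.7, 0.6]
gripper_width: 0.603
t 6.0833 pos [623.8  71.7 119.7] F [ 0.5  0.2 -0.2] w 0.596 q [ 0.06  0.57  1.4  -0.    1.16  1.26]
shift m [-0.1621 -0.0404  0.0046] tool x [ 0.36  -0.933  0.002] tool z [ 0.006  0.    -1.   ]
```

View pics/w3.png

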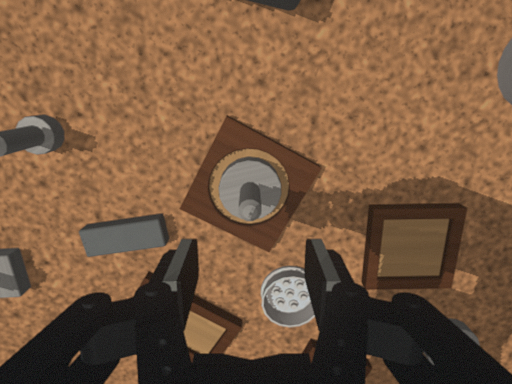

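The large die stands centred in the large round well at (250,185). Next is the small die.

```bash
python3 -m creep '[{"linear":[-0.030,-0.0075,0],"delta_rot":[0,0,0],"hand":0.4},{"linear":[-0.065,-0.016,0],"delta_rot":[0,0,0],"hand":0.4},{"linear":[-0.100,-0.0245,0],"delta_rot":[0,0,0],"hand":0.4},{"linear":[-0.135,-0.033,0],"delta_rot":[0,0,0],"hand":0.4},{"linear":[-0.155,-0.038,0],"delta_rot":[0,0,0],"hand":0.4},{"linear":[-0.162,-0.040,0],"delta_rot":[0,0,0],"hand":0.4},{"linear":[-0.162,-0.040,0],"delta_rot":[0,0,0],"hand":0.4},{"linear":[-0.162,-0.040,0],"delta_rot":[0,0,0],"hand":0.4}]'
python3 -c "
from h import *
im=snap('wrist','w4.png')
plan(603.2,237.5,31)
P=cloud(im);z=P[...,2];m=(z>40)&(z<66)
k,lab,st,ce=cv2.connectedComponentsWithStats(m.astype(np.uint8))
for i in range(1,k):
    if st[i,4]>30: q=P[lab==i]; print(st[i],np.median(q,0).round(1),cv2.minAreaRect(q[:,:2].astype(np.float32)))
"
```

```text
time_s: 6.75
tool_pos: [601.4, 236.4, 115.5]
orientation: [2.589, -1.777, -0.001]
wrist_force: [0.5, -0.1, -0.7]
gripper_width: 0.604
t 6.8 pos [601.6 235.8 115.8] F [ 0.3  0.4 -1.4] w 0.603 q [ 0.32  0.62  1.34 -0.    1.19  1.52]
shift m [-0.001  -0.0021  0.0848] tool x [ 0.359 -0.933  0.   ] tool z [-0.001 -0.    -1.   ]
[ 384    0  128   52 4473] [751.1 164.5  49.9] ((755.8717651367188, 165.69497680664062), (22.36628532409668, 85.5532455444336), 8.61954116821289)
[235 183  24  31 597] [608.5 241.8  58.8] ((605.8063354492188, 241.03433227539062), (15.480664253234863, 15.518963813781738), 69.16942596435547)
[456 239  45  36 787] [626.7  78.1  56.5] ((625.0901489257812, 73.65985107421875), (14.329832077026367, 15.551563262939453), 78.23600769042969)
```

View pics/w4.png

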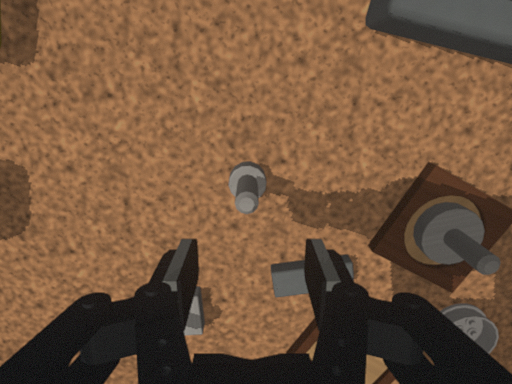

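```bash
python3 -m creep '[{"linear":[-0.0015,-0.003,0.030],"delta_rot":[0,0,0],"hand":0.4},{"linear":[-0.0015,-0.003,0.060],"delta_rot":[0,0,0],"hand":0.4},{"linear":[-0.0015,-0.003,0.078],"delta_rot":[0,0,0],"hand":0.4},{"linear":[-0.0015,-0.003,0.085],"delta_rot":[0,0,0],"hand":0.4},{"linear":[-0.0015,-0.003,0.085],"delta_rot":[0,0,0],"hand":0.6},{"linear":[-0.0015,-0.003,0.085],"delta_rot":[0,0,0],"hand":0.8},{"linear":[-0.0015,-0.003,0.085],"delta_rot":[0,0,0],"hand":1},{"linear":[-0.0015,-0.003,0.085],"delta_rot":[0,0,0],"hand":1}]' 60
python3 -m creep '[{"linear":[0,0,0],"delta_rot":[0,0,0],"hand":1},{"linear":[0,0,0],"delta_rot":[0,0,0],"hand":1}]'
python3 -m creep '[{"linear":[0,0,-0.01],"delta_rot":[0,0,0],"hand":1},{"linear":[0,0,-0.03],"delta_rot":[0,0,0],"hand":1},{"linear":[0,0,-0.06],"delta_rot":[0,0,0],"hand":1},{"linear":[0,0,-0.08],"delta_rot":[0,0,0],"hand":1},{"linear":[0,0,-0.09],"delta_rot":[0,0,0],"hand":1},{"linear":[0,0,-0.09],"delta_rot":[0,0,0],"hand":1}]'
python3 -c "
from h import *
im=snap('wrist','w5.png')
plan(460,-75.4,120)
"
```

```text
time_s: 7.47
tool_pos: [604.5, 239.6, 33.0]
orientation: [-2.588, 1.777, -0.003]
wrist_force: [0.2, -1.9, 2.7]
gripper_width: 0.162
time_s: 7.63
tool_pos: [604.6, 239.7, 32.9]
orientation: [-2.589, 1.777, -0.003]
wrist_force: [0.4, -1.3, 7.3]
gripper_width: 0.164
time_s: 8.13
tool_pos: [604.5, 240.0, 124.2]
orientation: [-2.588, 1.776, -0.004]
wrist_force: [0.1, -1.3, -1.8]
gripper_width: 0.164
t 8.1833 pos [603.8 239.7 122. ] F [-0.5  0.4 -1.5] w 0.164 q [0.32 0.62 1.32 0.   1.2  1.52]
shift m [0.2423 0.2475 0.0016] tool x [ 0.36  -0.933  0.   ] tool z [ 0.001  0.    -1.   ]
```

View pics/w5.png

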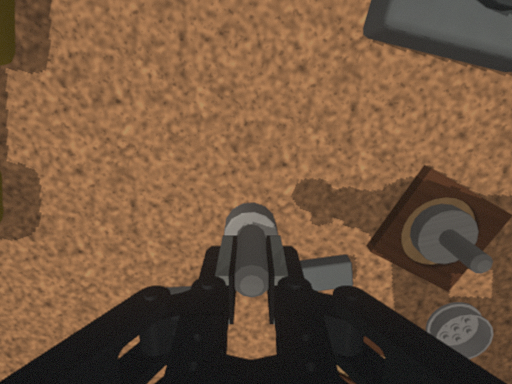

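```bash
python3 -m creep '[{"linear":[0.016,0.0165,0],"delta_rot":[0,0,0],"hand":1},{"linear":[0.041,0.042,0],"delta_rot":[0,0,0],"hand":1},{"linear":[0.067,0.0685,0],"delta_rot":[0,0,0],"hand":1},{"linear":[0.093,0.095,0],"delta_rot":[0,0,0],"hand":1},{"linear":[0.119,0.1215,0],"delta_rot":[0,0,0],"hand":1},{"linear":[0.145,0.148,0],"delta_rot":[0,0,0],"hand":1},{"linear":[0.171,0.175,0],"delta_rot":[0,0,0],"hand":1},{"linear":[0.197,0.2015,0],"delta_rot":[0,0,0],"hand":1}]'
python3 -m creep '[{"linear":[0.024,0.0245,0],"delta_rot":[0,0,0],"hand":1},{"linear":[0.038,0.039,0],"delta_rot":[0,0,0],"hand":1},{"linear":[0.045,0.046,0],"delta_rot":[0,0,0],"hand":1},{"linear":[0.045,0.046,0],"delta_rot":[0,0,0],"hand":1},{"linear":[0.045,0.046,0],"delta_rot":[0,0,0],"hand":1},{"linear":[0.045,0.046,0],"delta_rot":[0,0,0],"hand":1}]'
python3 -c "
from h import *
plan(460,-75.4,40)
"
```

```text
time_s: 8.85
tool_pos: [484.6, -17.9, 119.7]
orientation: [2.589, -1.777, -0.004]
wrist_force: [0.6, -0.9, -0.9]
gripper_width: 0.162
time_s: 9.35
tool_pos: [460.0, -74.3, 120.8]
orientation: [2.591, -1.777, -0.001]
wrist_force: [0.3, 1.0, -1.4]
gripper_width: 0.162
t 9.35 pos [460.  -74.3 120.8] F [ 0.3  1.  -1.4] w 0.162 q [-0.24  0.25  1.87  0.    1.03  0.96]
shift m [0.0011 0.0004 0.0808] tool x [ 0.36  -0.933 -0.001] tool z [-0.001  0.    -1.   ]
```

```bash
python3 -m creep '[{"linear":[0.001,0,0.025],"delta_rot":[0,0,0],"hand":1},{"linear":[0.001,0,0.050],"delta_rot":[0,0,0],"hand":1},{"linear":[0.001,0,0.067],"delta_rot":[0,0,0],"hand":1},{"linear":[0.001,0,0.076],"delta_rot":[0,0,0],"hand":1},{"linear":[0.001,0,0.080],"delta_rot":[0,0,0],"hand":1},{"linear":[0.001,0,0.082],"delta_rot":[0,0,0],"hand":1},{"linear":[0.001,0,0.082],"delta_rot":[0,0,0],"hand":1},{"linear":[0.001,0,0.082],"delta_rot":[0,0,0],"hand":1}]'
```

```text
time_s: 10.02
tool_pos: [460.7, -76.1, 40.1]
orientation: [-2.59, 1.777, -0.002]
wrist_force: [0.6, -0.1, -0.9]
gripper_width: 0.164
```

```bash
python3 -m creep '[{"linear":[0,0,0.001],"delta_rot":[0,0,0],"hand":1},{"linear":[0,0,0.002],"delta_rot":[0,0,0],"hand":1},{"linear":[0,0,0.002],"delta_rot":[0,0,0],"hand":1},{"linear":[0,0,0.002],"delta_rot":[0,0,0],"hand":1}]'
```

```text
time_s: 10.35
tool_pos: [461.0, -76.2, 38.8]
orientation: [-2.589, 1.777, -0.003]
wrist_force: [-4.2, 3.0, 14.9]
gripper_width: 0.166
```

```bash
python3 -m creep '[{"linear":[0,0,0],"delta_rot":[0,0,0],"hand":0.7},{"linear":[0,0,0],"delta_rot":[0,0,0],"hand":0.4},{"linear":[0,0,0],"delta_rot":[0,0,0],"hand":0.4},{"linear":[0,0,0],"delta_rot":[0,0,0],"hand":0.4},{"linear":[0,0,-0.02],"delta_rot":[0,0,0],"hand":0.4},{"linear":[0,0,-0.05],"delta_rot":[0,0,0],"hand":0.4},{"linear":[0,0,-0.08],"delta_rot":[0,0,0],"hand":0.4},{"linear":[0,0,-0.08],"delta_rot":[0,0,0],"hand":0.4}]'
python3 -c "
from h import *
im=snap('wrist','w6.png')
plan(466,253,115)
"
```

```text
time_s: 11.02
tool_pos: [462.3, -76.6, 122.2]
orientation: [-2.588, 1.776, -0.011]
wrist_force: [1.1, -0.5, 1.8]
gripper_width: 0.6
t 11.0667 pos [461.4 -76.4 119.7] F [ 0.8  0.6 -0.6] w 0.601 q [-0.24  0.25  1.87  0.    1.02  0.96]
shift m [-0.3058 -0.1227  0.0043] tool x [ 0.36  -0.933  0.003] tool z [ 0.005 -0.001 -1.   ]
```

View pics/w6.png

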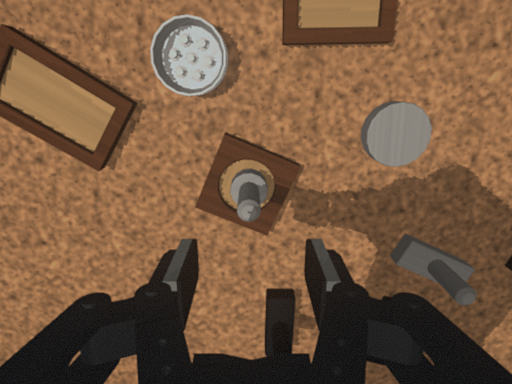

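The small die stands in the small well at (247,190). Next is the square die.

```bash
python3 -m creep '[{"linear":[-0.025,-0.010,0],"delta_rot":[0,0,0],"hand":0.4},{"linear":[-0.060,-0.024,0],"delta_rot":[0,0,0],"hand":0.4},{"linear":[-0.095,-0.038,0],"delta_rot":[0,0,0],"hand":0.4},{"linear":[-0.130,-0.052,0],"delta_rot":[0,0,0],"hand":0.4},{"linear":[-0.165,-0.066,0],"delta_rot":[0,0,0],"hand":0.4},{"linear":[-0.200,-0.080,0],"delta_rot":[0,0,0],"hand":0.4},{"linear":[-0.235,-0.094,0],"delta_rot":[0,0,0],"hand":0.4},{"linear":[-0.270,-0.108,0],"delta_rot":[0,0,0],"hand":0.4}]'
python3 -m creep '[{"linear":[-0.022,-0.009,0],"delta_rot":[0,0,0],"hand":0.4},{"linear":[-0.036,-0.0147,0],"delta_rot":[0,0,0],"hand":0.4},{"linear":[-0.036,-0.0147,0],"delta_rot":[0,0,0],"hand":0.4},{"linear":[-0.036,-0.0147,0],"delta_rot":[0,0,0],"hand":0.4},{"linear":[-0.036,-0.0147,0],"delta_rot":[0,0,0],"hand":0.4}]'
python3 -c "
from h import *
im=snap('wrist','w7.png')
plan(466,253,31)
P=cloud(im);z=P[...,2];m=(z>40)&(z<66)
k,lab,st,ce=cv2.connectedComponentsWithStats(m.astype(np.uint8))
for i in range(1,k):
    if st[i,4]>30: q=P[lab==i]; print(st[i],np.median(q,0).round(1),cv2.minAreaRect(q[:,:2].astype(np.float32)))
m=(z>13)&(z<19)
k,lab,st,ce=cv2.connectedComponentsWithStats(m.astype(np.uint8))
for i in range(1,k):
    if st[i,4]>200: q=P[lab==i]; print(st[i],np.median(q,0).round(1),cv2.minAreaRect(q[:,:2].astype(np.float32)))
"
```

```text
time_s: 11.73
tool_pos: [463.1, 216.4, 116.2]
orientation: [2.589, -1.777, -0.001]
wrist_force: [1.2, -0.7, 1.4]
gripper_width: 0.6
time_s: 12.15
tool_pos: [464.3, 252.8, 116.5]
orientation: [2.589, -1.777, -0.001]
wrist_force: [0.3, -0.4, 0.3]
gripper_width: 0.605
t 12.2 pos [464.5 252.6 116.8] F [ 0.8 -0.   0.2] w 0.6 q [ 0.43  0.38  1.7  -0.    1.06  1.63]
shift m [ 0.0001 -0.0016  0.0858] tool x [ 0.359 -0.933  0.   ] tool z [-0.001 -0.001 -1.   ]
[  0   0  11  74 619] [512.2 429.9  43.6] ((509.56341552734375, 430.3117370605469), (43.152801513671875, 4.977553367614746), 4.07063102722168)
[237 186  24  31 587] [469.3 256.   58.6] ((466.6652526855469, 255.13453674316406), (15.40026569366455, 15.515453338623047), 31.614856719970703)
[  3   0  35  87 473] [510.2 430.6  16. ] ((504.1938171386719, 432.8600158691406), (12.470772743225098, 63.221309661865234), 81.15208435058594)
[ 360  114   97   47 3267] [545.  158.   16.4] ((544.5333862304688, 157.37965393066406), (26.3614559173584, 70.3482666015625), 29.73961067199707)
[ 221  158   56   55 2066] [472.2 259.1  16.4] ((466.47637939453125, 255.0821075439453), (42.065147399902344, 41.99030685424805), 24.607437133789062)
```

View pics/w7.png

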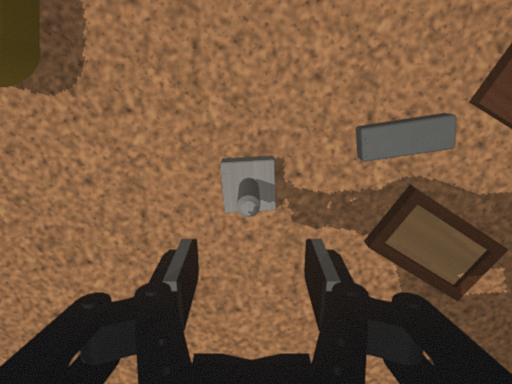

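```bash
python3 -m creep '[{"linear":[-0.001,-0.0015,0.030],"delta_rot":[0,0,0],"hand":0.4},{"linear":[-0.001,-0.0015,0.060],"delta_rot":[0,0,0],"hand":0.4},{"linear":[-0.001,-0.0015,0.078],"delta_rot":[0,0,0],"hand":0.4},{"linear":[-0.001,-0.0015,0.085],"delta_rot":[0,0,0],"hand":0.4},{"linear":[-0.001,-0.0015,0.085],"delta_rot":[0,0,0],"hand":0.6},{"linear":[-0.001,-0.0015,0.085],"delta_rot":[0,0,0],"hand":0.8},{"linear":[-0.001,-0.0015,0.085],"delta_rot":[0,0,0],"hand":1},{"linear":[-0.001,-0.0015,0.085],"delta_rot":[0,0,0],"hand":1}]' 60
python3 -m creep '[{"linear":[0,0,0],"delta_rot":[0,0,0],"hand":1},{"linear":[0,0,0],"delta_rot":[0,0,0],"hand":1}]'
python3 -m creep '[{"linear":[0,0,-0.01],"delta_rot":[0,0,0],"hand":1},{"linear":[0,0,-0.03],"delta_rot":[0,0,0],"hand":1},{"linear":[0,0,-0.06],"delta_rot":[0,0,0],"hand":1},{"linear":[0,0,-0.08],"delta_rot":[0,0,0],"hand":1},{"linear":[0,0,-0.09],"delta_rot":[0,0,0],"hand":1},{"linear":[0,0,-0.09],"delta_rot":[0,0,0],"hand":1}]'
python3 -c "
from h import *
im=snap('wrist','w8.png')
plan(621,-83.4,120)
"
```

```text
time_s: 12.87
tool_pos: [466.4, 255.2, 33.7]
orientation: [-2.588, 1.777, -0.002]
wrist_force: [0.3, -0.1, 3.4]
gripper_width: 0.16
time_s: 13.03
tool_pos: [466.4, 255.2, 33.7]
orientation: [-2.589, 1.777, -0.002]
wrist_force: [-0.9, -1.6, 8.0]
gripper_width: 0.16
time_s: 13.53
tool_pos: [466.4, 255.4, 124.7]
orientation: [-2.587, 1.776, -0.003]
wrist_force: [0.1, -0.1, -3.6]
gripper_width: 0.168
t 13.5833 pos [465.7 255.1 122.8] F [ 0.   0.4 -3.3] w 0.161 q [0.43 0.37 1.69 0.   1.07 1.63]
shift m [ 0.3717 -0.0231  0.0028] tool x [ 0.36  -0.933 -0.   ] tool z [ 0.001  0.001 -1.   ]
```

View pics/w8.png

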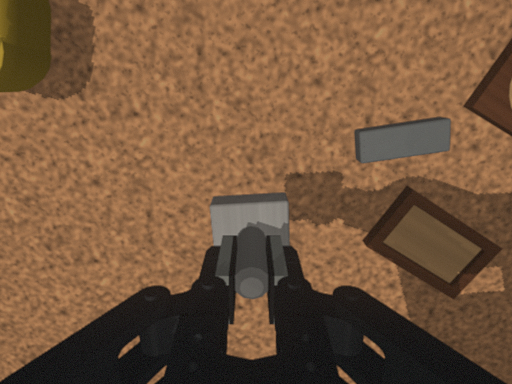

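```bash
python3 -m creep '[{"linear":[0.025,-0.0015,0],"delta_rot":[0,0,0],"hand":1},{"linear":[0.060,-0.0037,0],"delta_rot":[0,0,0.01],"hand":1},{"linear":[0.096,-0.006,0],"delta_rot":[0,0,0.02],"hand":1},{"linear":[0.132,-0.008,0],"delta_rot":[0,0,0.03],"hand":1},{"linear":[0.168,-0.0105,0],"delta_rot":[0,0,0.038],"hand":1},{"linear":[0.204,-0.0127,0],"delta_rot":[0,0,0.038],"hand":1},{"linear":[0.240,-0.015,0],"delta_rot":[0,0,0.038],"hand":1},{"linear":[0.276,-0.017,0],"delta_rot":[0,0,0.038],"hand":1}]'
python3 -c "
from h import *
plan(621,-83.4,120)
"
```

```text
time_s: 14.25
tool_pos: [580.4, 1.8, 120.3]
orientation: [2.555, -1.826, -0.004]
wrist_force: [0.3, -0.0, -2.6]
gripper_width: 0.16
t 14.25 pos [580.4   1.8 120.3] F [ 0.3 -0.  -2.6] w 0.16 q [-0.06  0.48  1.54  0.    1.12  1.18]
shift m [ 0.0938 -0.0108  0.0002] tool x [ 0.324 -0.946 -0.001] tool z [-0.003  0.    -1.   ]
```

```bash
python3 -m creep '[{"linear":[0.035,-0.0035,0],"delta_rot":[0,0,0],"hand":1},{"linear":[0.067,-0.0068,0],"delta_rot":[0,0,0],"hand":1},{"linear":[0.087,-0.009,0],"delta_rot":[0,0,0],"hand":1},{"linear":[0.0955,-0.0098,0],"delta_rot":[0,0,0],"hand":1},{"linear":[0.0955,-0.0098,0],"delta_rot":[0,0,0],"hand":1},{"linear":[0.0955,-0.0098,0],"delta_rot":[0,0,0],"hand":1},{"linear":[0.0955,-0.0098,0],"delta_rot":[0,0,0],"hand":1}]'
python3 -c "
from h import *
plan(621,-83.4,40.5)
"
```

```text
time_s: 14.83
tool_pos: [620.4, -82.3, 121.6]
orientation: [2.557, -1.825, -0.002]
wrist_force: [-0.2, -0.7, -3.1]
gripper_width: 0.162
t 14.8333 pos [620.4 -82.3 121.6] F [-0.2 -0.7 -3.1] w 0.162 q [-0.19  0.57  1.4   0.    1.17  1.05]
shift m [ 0.0013 -0.0003  0.0811] tool x [ 0.325 -0.946 -0.001] tool z [-0.001  0.    -1.   ]
```

```bash
python3 -m creep '[{"linear":[0.0005,-0.0005,0.025],"delta_rot":[0,0,0],"hand":1},{"linear":[0.0005,-0.0005,0.050],"delta_rot":[0,0,0],"hand":1},{"linear":[0.0005,-0.0005,0.067],"delta_rot":[0,0,0],"hand":1},{"linear":[0.0005,-0.0005,0.076],"delta_rot":[0,0,0],"hand":1},{"linear":[0.0005,-0.0005,0.080],"delta_rot":[0,0,0],"hand":1},{"linear":[0.0005,-0.0005,0.081],"delta_rot":[0,0,0],"hand":1},{"linear":[0.0005,-0.0005,0.081],"delta_rot":[0,0,0],"hand":1}]'
python3 -m creep '[{"linear":[0,0,0.001],"delta_rot":[0,0,0],"hand":1},{"linear":[0,0,0.002],"delta_rot":[0,0,0],"hand":1},{"linear":[0,0,0.002],"delta_rot":[0,0,0],"hand":1}]'
```

```text
time_s: 15.42
tool_pos: [622.0, -83.6, 42.2]
orientation: [-2.556, 1.826, -0.002]
wrist_force: [1.4, -0.9, -2.8]
gripper_width: 0.163
time_s: 15.67
tool_pos: [621.8, -84.0, 39.8]
orientation: [-2.556, 1.826, -0.001]
wrist_force: [-0.6, 0.0, -0.2]
gripper_width: 0.165
```

```bash
python3 -m creep '[{"linear":[0,0,0.001],"delta_rot":[0,0,0],"hand":1},{"linear":[0,0,0.001],"delta_rot":[0,0,0],"hand":1},{"linear":[0,0,0.001],"delta_rot":[0,0,0],"hand":1}]'
```

```text
time_s: 15.92
tool_pos: [622.0, -83.9, 39.8]
orientation: [-2.555, 1.826, -0.002]
wrist_force: [-4.2, 1.1, 9.2]
gripper_width: 0.162
```

```bash
python3 -m creep '[{"linear":[0,0,0],"delta_rot":[0,0,0],"hand":0.7},{"linear":[0,0,0],"delta_rot":[0,0,0],"hand":0.4},{"linear":[0,0,0],"delta_rot":[0,0,0],"hand":0.4},{"linear":[0,0,0],"delta_rot":[0,0,0],"hand":0.4},{"linear":[0,0,-0.02],"delta_rot":[0,0,0],"hand":0.4},{"linear":[0,0,-0.05],"delta_rot":[0,0,0],"hand":0.4},{"linear":[0,0,-0.08],"delta_rot":[0,0,0],"hand":0.4},{"linear":[0,0,-0.08],"delta_rot":[0,0,0],"hand":0.4}]'
python3 -c "
from h import *
im=snap('wrist','w9.png')
plan(452,-254.5,115)
"
```

```text
time_s: 16.58
tool_pos: [623.9, -84.4, 124.5]
orientation: [-2.553, 1.824, -0.013]
wrist_force: [1.4, -1.1, 0.8]
gripper_width: 0.604
t 16.6333 pos [623.  -84.2 121.6] F [ 0.1  0.2 -0.2] w 0.599 q [-0.19  0.57  1.4   0.    1.17  1.05]
shift m [0.1057 0.217  0.0059] tool x [ 0.324 -0.946  0.003] tool z [ 0.006 -0.001 -1.   ]
```

View pics/w9.png

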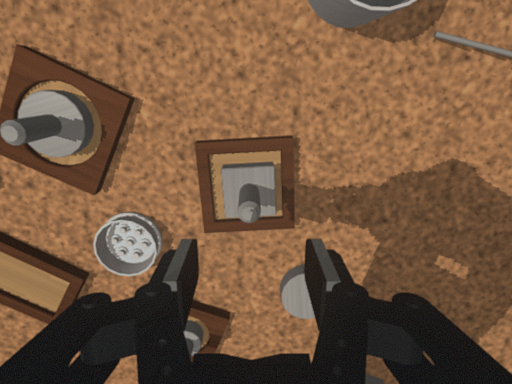

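The square die is in the square well at (248,190), square to it. Last is the steel oblong die.

```bash
python3 -m creep '[{"linear":[0.012,0.024,0],"delta_rot":[0,0,0],"hand":0.4},{"linear":[0.028,0.057,0],"delta_rot":[0,0,0],"hand":0.4},{"linear":[0.044,0.090,0],"delta_rot":[0,0,0],"hand":0.4},{"linear":[0.060,0.123,0],"delta_rot":[0,0,0],"hand":0.4},{"linear":[0.076,0.156,0],"delta_rot":[0,0,0],"hand":0.4},{"linear":[0.092,0.189,0],"delta_rot":[0,0,0],"hand":0.4},{"linear":[0.102,0.209,0],"delta_rot":[0,0,0],"hand":0.4},{"linear":[0.1055,0.2165,0],"delta_rot":[0,0,0],"hand":0.4}]'
python3 -m creep '[{"linear":[0,0,0],"delta_rot":[0,0,0],"hand":0.4},{"linear":[0,0,0],"delta_rot":[0,0,0],"hand":0.4},{"linear":[0,0,0],"delta_rot":[0,0,0],"hand":0.4}]'
python3 -c "
from h import *
im=snap('wrist','w10.png')
plan(452,-254.5,31)
P=cloud(im);z=P[...,2];m=(z>40)&(z<66)
k,lab,st,ce=cv2.connectedComponentsWithStats(m.astype(np.uint8))
for i in range(1,k):
    if st[i,4]>30: q=P[lab==i]; print(st[i],np.median(q,0).round(1),cv2.minAreaRect(q[:,:2].astype(np.float32)))
m=(z>13)&(z<19)
k,lab,st,ce=cv2.connectedComponentsWithStats(m.astype(np.uint8))
for i in range(1,k):
    if st[i,4]>200: q=P[lab==i]; print(st[i],np.median(q,0).round(1),cv2.minAreaRect(q[:,:2].astype(np.float32)))
"
```

```text
time_s: 17.3
tool_pos: [448.7, -255.6, 117.6]
orientation: [2.553, -1.83, -0.002]
wrist_force: [-0.6, -1.3, 0.5]
gripper_width: 0.602
time_s: 17.55
tool_pos: [451.7, -253.0, 118.0]
orientation: [-2.557, 1.825, 0.0]
wrist_force: [-0.6, -0.5, 0.5]
gripper_width: 0.599
t 17.6 pos [ 451.7 -252.9  118. ] F [-0.  -0.8  0.5] w 0.601 q [-0.58  0.35  1.73  0.    1.06  0.66]
shift m [0.0016 0.0002 0.087 ] tool x [ 0.325 -0.946 -0.   ] tool z [-0.  0. -1.]
[  0  92  14  25 254] [463.9 -82.8  45. ] ((462.53631591796875, -80.8827133178711), (15.73953628540039, 7.3217692375183105), 7.396509170532227)
[241 188  24  30 573] [ 456.4 -252.9   58.9] ((453.831787109375, -253.5612335205078), (15.255778312683105, 15.436284065246582), 74.12747192382812)
[392 192  34  30 705] [ 486.9 -352.6   58. ] ((485.8509216308594, -356.31890869140625), (15.613232612609863, 15.47823715209961), 4.702496528625488)
[ 62 272  33  32 606] [ 350.1 -152.7   55.2] ((346.66180419921875, -151.23635864257812), (14.050912857055664, 15.81936264038086), 28.504718780517578)
[202 279  23  32 576] [ 376.8 -249.2   57.3] ((372.8940734863281, -249.72280883789062), (15.474048614501953, 15.486888885498047), 17.21828842163086)
[ 140    0   74   69 4193] [ 542.4 -168.8   16.5] ((540.3439331054688, -169.01873779296875), (42.608211517333984, 49.32010269165039), 18.51361083984375)
[ 209  157   88   59 2168] [ 456.3 -247.    16.5] ((453.8351135253906, -253.67811584472656), (65.69090270996094, 26.3946533203125), 85.69022369384766)
[ 344  163   89   46 1789] [ 490.  -344.6   16.5] ((485.7340393066406, -356.63775634765625), (26.175086975097656, 66.39401245117188), 0.9854909777641296)
[  77  228   44   69 1647] [ 355.4 -152.4   16.3] ((345.7392272949219, -151.58807373046875), (65.90637969970703, 26.2582950592041), 20.67394256591797)
[ 195  233   47   71 1321] [ 386.7 -246.9   16.4] ((372.8875427246094, -249.9728240966797), (66.65229034423828, 26.076372146606445), 3.5245721340179443)
```

View pics/w10.png

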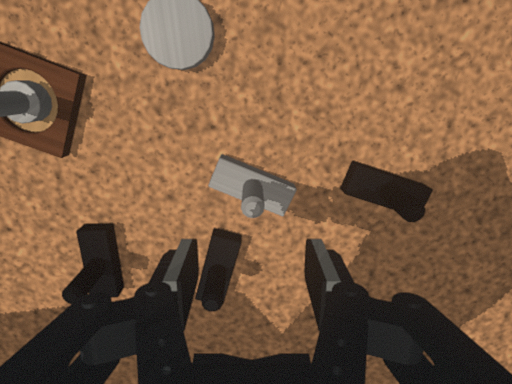

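The wrist view shows the steel die at (252,190), with the black ones at (385,190), (218,268) and (100,260) clear of the fingers.

```bash
python3 -m creep '[{"linear":[0.001,0,0.030],"delta_rot":[0,0,0],"hand":0.4},{"linear":[0.001,0,0.060],"delta_rot":[0,0,0],"hand":0.4},{"linear":[0.001,0,0.079],"delta_rot":[0,0,0],"hand":0.4},{"linear":[0.001,0,0.086],"delta_rot":[0,0,0],"hand":0.4},{"linear":[0.001,0,0.086],"delta_rot":[0,0,0],"hand":0.6},{"linear":[0.001,0,0.086],"delta_rot":[0,0,0],"hand":0.8},{"linear":[0.001,0,0.086],"delta_rot":[0,0,0],"hand":1},{"linear":[0.001,0,0.086],"delta_rot":[0,0,0],"hand":1}]' 60
python3 -m creep '[{"linear":[0,0,0],"delta_rot":[0,0,0],"hand":1},{"linear":[0,0,0],"delta_rot":[0,0,0],"hand":1}]'
python3 -m creep '[{"linear":[0,0,-0.01],"delta_rot":[0,0,0],"hand":1},{"linear":[0,0,-0.03],"delta_rot":[0,0,0],"hand":1},{"linear":[0,0,-0.06],"delta_rot":[0,0,0],"hand":1},{"linear":[0,0,-0.08],"delta_rot":[0,0,0],"hand":1},{"linear":[0,0,-0.09],"delta_rot":[0,0,0],"hand":1},{"linear":[0,0,-0.09],"delta_rot":[0,0,0],"hand":1}]'
python3 -c "
from h import *
im=snap('wrist','w11.png')
plan(470.6,84,120)
P=cloud(im);z=P[...,2];m=(z>75)&(z<112);m[230:]=0
print(m.sum()); q=P[m]; print(cv2.minAreaRect(q[:,:2].astype(np.float32)))
"
```

```text
time_s: 18.27
tool_pos: [452.1, -255.0, 33.6]
orientation: [-2.556, 1.826, -0.004]
wrist_force: [1.2, 2.4, 2.9]
gripper_width: 0.164
time_s: 18.43
tool_pos: [452.0, -255.0, 33.6]
orientation: [-2.556, 1.826, -0.004]
wrist_force: [1.1, 4.0, 7.4]
gripper_width: 0.163
time_s: 18.93
tool_pos: [451.9, -255.4, 124.7]
orientation: [-2.556, 1.827, -0.006]
wrist_force: [0.4, -0.2, -2.4]
gripper_width: 0.161
t 18.9833 pos [ 451.3 -255.   122.8] F [-1.2  0.4 -3. ] w 0.165 q [-0.58  0.35  1.73 -0.    1.06  0.66]
shift m [-0.3145 -0.128   0.0026] tool x [ 0.324 -0.946  0.001] tool z [ 0.001 -0.001 -1.   ]
2969
((465.4151916503906, -252.13052368164062), (22.04998016357422, 69.09957885742188), 15.289057731628418)
```

View pics/w11.png

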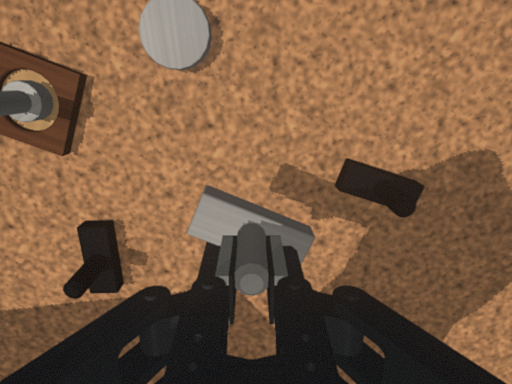

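```bash
python3 -m creep '[{"linear":[-0.025,-0.010,0],"delta_rot":[0,0,0.01],"hand":1},{"linear":[-0.058,-0.0235,0],"delta_rot":[0,0,0.03],"hand":1},{"linear":[-0.091,-0.037,0],"delta_rot":[0,0,0.05],"hand":1},{"linear":[-0.124,-0.0505,0],"delta_rot":[0,0,0.07],"hand":1},{"linear":[-0.157,-0.064,0],"delta_rot":[0,0,0.09],"hand":1},{"linear":[-0.190,-0.0775,0],"delta_rot":[0,0,0.105],"hand":1},{"linear":[-0.223,-0.091,0],"delta_rot":[0,0,0.114],"hand":1},{"linear":[-0.256,-0.104,0],"delta_rot":[0,0,0.114],"hand":1}]'
python3 -c "
from h import *
plan(470.6,84,120)
R=Ro.from_rotvec([0,0,.114]).as_matrix(); print(R.T@[-.0585,-.024,0])
"
```

```text
time_s: 19.65
tool_pos: [465.8, 22.8, 120.8]
orientation: [2.446, -1.969, -0.003]
wrist_force: [1.1, -0.3, -2.8]
gripper_width: 0.162
t 19.65 pos [465.8  22.8 120.8] F [ 1.1 -0.3 -2.8] w 0.162 q [-0.03  0.25  1.87 -0.    1.03  1.33]
shift m [-0.0588 -0.0178  0.0008] tool x [ 0.213 -0.977 -0.001] tool z [-0.003  0.    -1.   ]
[-0.06085036 -0.01718965  0.        ]
```

```bash
python3 -m creep '[{"linear":[-0.033,-0.0095,0],"delta_rot":[0,0,0],"hand":1},{"linear":[-0.052,-0.015,0],"delta_rot":[0,0,0],"hand":1},{"linear":[-0.0605,-0.0172,0],"delta_rot":[0,0,0],"hand":1},{"linear":[-0.0605,-0.0172,0],"delta_rot":[0,0,0],"hand":1},{"linear":[-0.0605,-0.0172,0],"delta_rot":[0,0,0],"hand":1},{"linear":[-0.0605,-0.0172,0],"delta_rot":[0,0,0],"hand":1}]'
python3 -c "
from h import *
im=snap('wrist','w12.png')
plan(470.6,84,40.5)
P=cloud(im);z=P[...,2];m=(z>75)&(z<112);m[240:]=0
print(m.sum())
m=(z>9)&(z<14)
k,lab,st,ce=cv2.connectedComponentsWithStats(m.astype(np.uint8))
for i in range(1,k):
    if st[i,4]>200: q=P[lab==i]; print(st[i],cv2.minAreaRect(q[:,:2].astype(np.float32)))
"
```

```text
time_s: 20.15
tool_pos: [470.3, 82.8, 121.7]
orientation: [2.446, -1.97, -0.001]
wrist_force: [-0.4, -0.5, -2.9]
gripper_width: 0.161
t 20.2 pos [470.4  82.8 121.9] F [-0.5  0.2 -1.8] w 0.163 q [ 0.1   0.27  1.84 -0.    1.04  1.45]
shift m [-0.0012 -0.0005  0.0814] tool x [ 0.213 -0.977  0.   ] tool z [-0.001 -0.    -1.   ]
3843
[ 234    0  140   65 3680] ((602.0822143554688, 75.0075454711914), (86.56158447265625, 43.856689453125), 82.96404266357422)
[ 464    0   48   99 2011] ((608.5277709960938, -62.67753601074219), (67.55167388916016, 34.25654983520508), 22.256858825683594)
[493   7  10  64 314] ((613.9678955078125, -64.65277099609375), (41.553096771240234, 3.1817829608917236), 22.998676300048828)
[351  93  60  64 349] ((536.0670166015625, -8.686044692993164), (33.12445068359375, 48.51216125488281), 70.86565399169922)
[ 177  123  145   98 3124] ((471.8529052734375, 85.09556579589844), (102.44100952148438, 62.2751350402832), 78.9841537475586)
[ 378  188  105   87 3375] ((461.45318603515625, -74.25419616699219), (68.09579467773438, 66.6423110961914), 88.02571868896484)
```

View pics/w12.png

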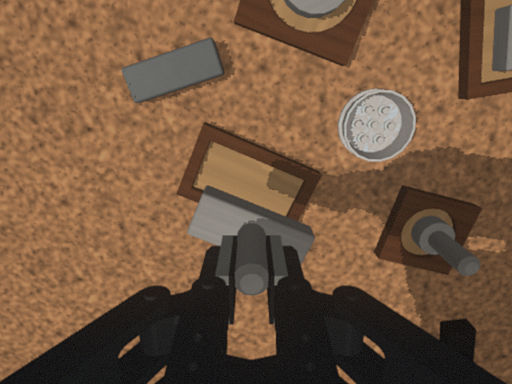

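```bash
python3 -m creep '[{"linear":[0,0,0.025],"delta_rot":[0,0,0],"hand":1},{"linear":[0,0,0.050],"delta_rot":[0,0,0],"hand":1},{"linear":[0,0,0.067],"delta_rot":[0,0,0],"hand":1},{"linear":[0,0,0.076],"delta_rot":[0,0,0],"hand":1},{"linear":[0,0,0.080],"delta_rot":[0,0,0],"hand":1},{"linear":[0,0,0.081],"delta_rot":[0,0,0],"hand":1},{"linear":[0,0,0.081],"delta_rot":[0,0,0],"hand":1}]'
python3 -m creep '[{"linear":[0,0,0.001],"delta_rot":[0,0,0],"hand":1},{"linear":[0,0,0.0025],"delta_rot":[0,0,0],"hand":1},{"linear":[0,0,0.0025],"delta_rot":[0,0,0],"hand":1},{"linear":[0,0,0.0025],"delta_rot":[0,0,0],"hand":1}]'
```

```text
time_s: 20.78
tool_pos: [471.0, 83.6, 41.9]
orientation: [-2.447, 1.969, -0.001]
wrist_force: [-0.0, -0.1, -3.0]
gripper_width: 0.162
time_s: 21.12
tool_pos: [471.2, 84.0, 39.6]
orientation: [-2.447, 1.968, -0.002]
wrist_force: [0.4, 0.6, 4.8]
gripper_width: 0.165
```

```bash
python3 -m creep '[{"linear":[0,0,0],"delta_rot":[0,0,0],"hand":0.7},{"linear":[0,0,0],"delta_rot":[0,0,0],"hand":0.4},{"linear":[0,0,0],"delta_rot":[0,0,0],"hand":0.4},{"linear":[0,0,0],"delta_rot":[0,0,0],"hand":0.4},{"linear":[0,0,-0.02],"delta_rot":[0,0,0],"hand":0.4},{"linear":[0,0,-0.05],"delta_rot":[0,0,0],"hand":0.4},{"linear":[0,0,-0.08],"delta_rot":[0,0,0],"hand":0.4},{"linear":[0,0,-0.11],"delta_rot":[0,0,0],"hand":0.4}]'
python3 -m creep '[{"linear":[0,0.030,-0.03],"delta_rot":[0,0,0],"hand":0},{"linear":[0,0.060,-0.06],"delta_rot":[0,0,0],"hand":0},{"linear":[0,0.090,-0.09],"delta_rot":[0,0,0],"hand":0},{"linear":[0,0.11,-0.11],"delta_rot":[0,0,0],"hand":0},{"linear":[0,0.11,-0.11],"delta_rot":[0,0,0],"hand":0},{"linear":[0,0.11,-0.11],"delta_rot":[0,0,0],"hand":0}]'
python3 -c "
from h import *
snap('wrist','w13.png'); snap('top','top1.png'); snap('scene','scene1.png')"
```

```text
time_s: 21.78
tool_pos: [470.2, 83.8, 150.0]
orientation: [2.447, -1.969, -0.001]
wrist_force: [0.1, -0.0, 0.4]
gripper_width: 0.6
time_s: 22.28
tool_pos: [363.1, 60.2, 259.8]
orientation: [-2.446, 1.968, -0.004]
wrist_force: [-0.6, 0.3, -0.4]
gripper_width: 1.003
```

View pics/w13.png

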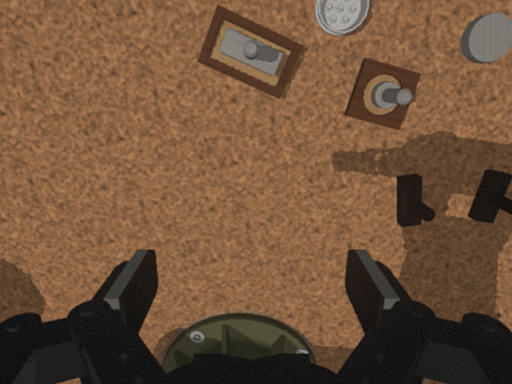

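View pics/top1.png

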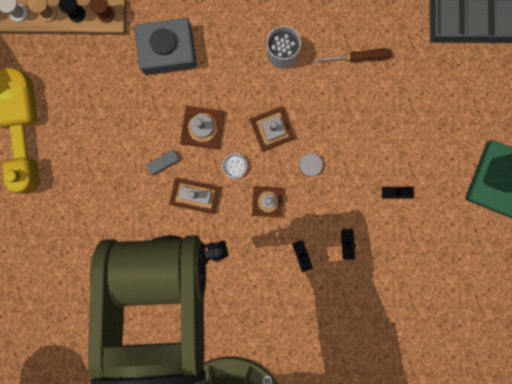

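View pics/scene1.png

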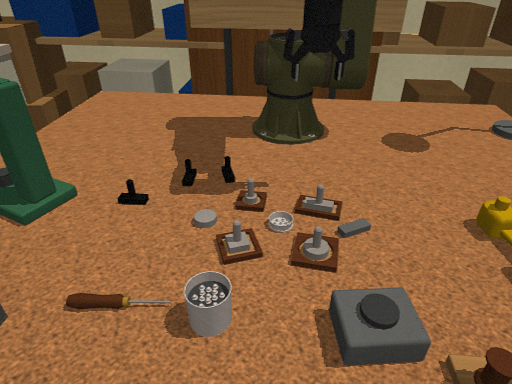

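All four dies stand in their wells: top view px (203,127), (273,128), (195,195) and (268,202). I'll check the heights and that the disc and whetstone haven't moved.

```bash
python3 - <<'E'
from h import *
im=dict(np.load('/tmp/top.npz')); P=cloud(im); z=P[...,2]
S={'large':(203,128),'small':(268,202),'square':(271,129),'oblong':(195,196),'disc':(311,165),'whet':(164,163)}
for n,(c,r) in S.items():
    w=22; sl=np.s_[r-w:r+w,c-w:c+w]
    for lo,hi in ((14.2,30),(45,75)):
        m=(z[sl]>lo)&(z[sl]<hi)
        k,lab,st,ce=cv2.connectedComponentsWithStats(m.astype(np.uint8))
        for i in range(1,k):
            if st[i,4]<40: continue
            q=P[sl][lab==i]; mr=cv2.minAreaRect(q[:,:2].astype(np.float32))
            A=np.c_[q[:,:2]-q[:,:2].mean(0),np.ones(len(q))]
            print(n,'z',np.median(q[:,2]).round(1),np.round(mr[0],1),np.round(mr[1],1),round(mr[2],1),'n',st[i,4])
s=sense();print(s['time_s'],s['wrist_force'].round(1),s['joint_vel'].round(3))
E
```

```text
large z 22.3 [623.4  69.9] [48.9 47.9] 45.9 n 341
large z 64.2 [623.   70.2] [15.3 15. ] 53.4 n 60
small z 22.0 [460.9 -77.2] [28.2 25.9] 1.1 n 100
small z 65.2 [459.8 -76.8] [14.  12.5] 0.2 n 44
square z 22.5 [620.3 -85.7] [42.6 42. ] 22.4 n 315
square z 64.5 [620.5 -86.3] [15.3 14.9] 0.8 n 59
oblong z 22.4 [471.6  82.5] [66.6 25.9] 78.8 n 303
oblong z 65.3 [471.9  82.2] [14.7 14.6] 89.6 n 56
disc z 16.5 [ 541.6 -168.8] [48.  47.7] 17.5 n 358
whet z 16.5 [543.5 154.8] [26.2 69. ] 29.5 n 310
22.4333 [ 0.5  0.4 -0.3] [-0.     0.01  -0.003 -0.001  0.002 -0.001]
```

Every base top is at 22 mm, which is the 6 mm floor plus the 16 mm base. The posts are vertical, and the disc and whetstone haven't moved.

```bash
python3 -c "
from h import *
print(job_done())"
```

```text
the job is handed in; nothing more can be done
None
```

I put the four steel dies in their matching wells in the order large round, small round, square, oblong. The job was handed in at about 22.4 s of robot time, with the gripper open and clear of everything.

- **Seating:** The last top-camera check put all four base tops at 22.0–22.5 mm, as expected for a 16 mm base on the 6 mm floor. The posts were upright and the dies centred within about 3 mm. The square and oblong dies were turned to within about 1° of their wells.
- **Disc and whetstone:** Both measured where they started, within 1 mm.
- **Black look-alikes:** They were never touched and look unmoved in the pictures.
- **Forces:** The highest wrist force I read was about 15 N, while setting down the small die.
- **Disagreement:** The wrist and top cameras disagreed by 1–5 mm in position, which did not affect the fit. No check failed.

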